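# Close the oil tin and hold out the finishing tray

### The job

The lid of the oil tin on the wooden finishing tray is only half on: press it fully home while the tray still stands on the bench. Then lift the tray by its handle, carry it so that the freshly oiled ball stays in its well and the tin in its own, and hold it out level and still, centred over the green cutting mat with its underside about 12 cm above the bench, so that I can take the ball; finish while still holding it there. Do not touch the ball (the oil is wet) or the glued panel and mat below, and leave the other things on the bench where they are.

Things in the scene. Friction and masses are not known exactly. Their poses are not given: they have to be found in the camera images.
- tray_grip (a point): Centre of the tray's handle: a flat-sided wooden rail 18 mm thick (tray x) and 26 mm tall, running along the tray's y axis over its middle, between two uprights with inner faces 116 mm apart and tops 126 mm above the tray's underside. This point is 117 mm above the tray's underside. Axes are the tray's: x across the rail towards the tin, y along the rail, z up.
- tray: The loose wooden finishing tray, standing on the bench: a board 220 mm (x) by 164 mm (y), 14 mm thick, with the raised handle rail over its middle. Origin: centre of its underside; axes as for tray_grip. Loaded it weighs about 0.55 kg and balances about 10 mm from under the handle, towards the tin.
- ball_well (a point): In the tray: where the centre of the ball is when it rests in the middle of its well (29 mm above the underside, 62 mm from the rail towards the tray's -x). The well is a round recess 46 mm across and 5 mm deep.
- tin_well (a point): In the tray: the centre of the floor of the tin's round recess, 65 mm across and 5 mm deep (9 mm above the underside, 62 mm from the rail towards the tray's +x).
- ball_center (a point): Centre of the dark wooden ball, 40 mm in diameter, about 26 g, wet with oil, lying loose in its well and free to roll over the well's rim if the tray is tipped more than about 40 degrees or jerked.
- tin: Round metal oil tin with a green band, 62 mm in diameter, standing loose in its recess in the tray, lid upward; about 0.1 kg with the lid. The origin is the centre of its underside.
- lid_top (a point): Centre of the top face of the tin's brass-coloured slip lid, 66 mm in diameter. When home it is 64 mm above the underside of the tray; at the start up to 8 mm higher.
- tin_lid (a joint): How far the lid has been pushed down onto the tin, in m: 0 is perched 8 mm too high, 0.008 is fully home. It slides straight down under a push of about 8 N, stays where it is left and stops firmly.
- mat: Green cutting mat fixed to the bench, 220 mm (x) by 300 mm (y), 3 mm thick, with a glued-up wooden panel 90 by 140 mm in its middle that rises to 23 mm above the bench. The origin is the centre of the mat's underside, on the bench.
- wax_jar: Bystander: amber jar, 54 mm in diameter, 75 mm tall; origin at the centre of its underside.
- sanding_block: Bystander: cork sanding block, 100 x 55 x 28 mm; origin at the centre of its underside.
- gift_box: Bystander: small closed wooden box with a rounded tan lid, 75 x 112 mm, 93 mm tall; origin at the centre of its underside.
- brush_mug: Bystander: blue mug 85 mm tall with brushes that rise to 160 mm; origin at the centre of its underside.
- mallet: Bystander: mallet lying down, 200 mm long, head 56 mm in diameter; origin below the handle, on the bench.
- screwdriver: Bystander: red-handled screwdriver lying on the bench, 160 mm long.
- glue_bottle: Bystander: white glue bottle, 52 mm in diameter, 130 mm tall; origin at the centre of its underside.
Things that resemble listed ones, but are neither listed nor needed, are in the scene too. Leave any pink or purple look-alike of the tin alone.

How it is judged (in metres and radians):
On the way, in this order (a step that is already met when the one before it is completed fails the run):
1. the lid of the tin is pressed fully home while the tray stands on the bench (value of joint tin_lid above 0.0065 m and height (world z) of tray below 0.01 m), for 0.2 s.
2. the tray is lifted clear of the bench by its handle (height (world z) of tray above 0.05 m and contact force between the fingers and tray above 1 N and distance between the grasp point and tray_grip below 0.06 m), for 0.2 s.
At the end, for the whole second after the job is handed in: The gripper holds the tray by its handle (within 60 mm of its middle), at rest, level within 0.1 rad, centred over the mat within 50 mm, underside 80 to 170 mm above the bench, with the ball in its well, the tin in its recess and the lid home within 1.5 mm (horizontal distance between tray and mat below 0.05 m and height (world z) of tray between 0.08 and 0.17 m and angle between tray's own z axis and vertical below 0.1 rad and linear speed of tray below 0.03 m/s and contact force between the fingers and tray above 1 N and distance between ball_center and ball_well below 0.01 m and distance between tin and tin_well below 0.01 m and value of joint tin_lid above 0.0065 m and distance between the grasp point and tray_grip below 0.06 m); the arm keeps its last pose, push and grip.
It fails at once if the ball leaves its well (distance between ball_center and ball_well above 0.015 m).
It fails at once if the robot touches the wet ball (contact force between any of the fingers, the arm and ball above 0.2 N).
It fails at once if the tray or the robot touches the mat or the panel on it (contact force between mat and tray above 0.5 N or contact force between mat and the fingers above 0.5 N or contact force between mat and the arm above 0.5 N).
It fails at once if another thing on the bench is disturbed (distance of any of wax_jar, sanding_block, gift_box, brush_mug, mallet, screwdriver, glue_bottle from where it was at the start of the episode above 0.03 m).
It also fails if it takes over 61 s, if anything falls off the work surface, if the arm or the gripper's body presses on something with over 40 N, if the wrist force passes 120 N, or if a joint passes its speed limit or range.

### The arm

A 6-joint arm with a two-finger parallel gripper is mounted at the origin on the work surface. World frame = base frame: x ahead of the robot, y to its left, z up, the work surface at z = 0. Lengths are in m, angles in degrees, forces in N, time in s.
With the tool pointing down it reaches from about 0.4 to 0.825 m from the base axis. Payload 7 kg.
Tool frame: the origin (TCP) lies at the very end of the fingers, on their centre line; the grasp point (between the pads) lies 19 mm behind it (ctrl.hold_point_z is the distance from the TCP to the grasp point, in m); z points along the fingers, y is the line along which they close (so a half turn about z gives the same grasp; the last joint's range is limited). The gripper opens to 88 mm and grips with 3 to 60 N. Pads are 19 mm wide; open, the fingers measure 130 mm over their backs; the gripper's body (78 mm by 193 mm) begins 47 mm behind the grasp point.
Start: joints at [-53.795, 20.546, 0.682, 0, -70.136, -16.507], TCP at [0.227, -0.635, 0.227] pointing down, gripper open.
Joint ranges: [-176.03, 176.03], [-82.01, 121.73], [-58.28, 71.71], [-173.87, 95.51], [-174.79, -0.11], [-173.66, 173.66]. Speed limits (degrees/s): [136.94, 136.94, 172.46, 180, 180, 180].

### API

Orientations are given as [roll, pitch, yaw] about the fixed x, y, z axes, in that order (R = Rz(yaw) Ry(pitch) Rx(roll)).
In Python, from plant import sensors, viewer, workorder, ctrl gives the robot as it stands.
- The arm moves only by the shell command python3 -m pendant 'ROWS'. ROWS is JSON, a list of rows, each a list of 3 entries, a list of its own where there are three numbers: the opening, from -1 (shut) to 1 (fully open), so that 0 is half open, then the shift along the tool's x, y, z in m, then the turn, a rotation vector about the tool's x, y, z in degrees. A call has 1 to 10 rows; each row is the pose to reach, as a shift and turn from the pose commanded when the call began, along the tool's axes at that moment; what a row does not reach only later rows make up. A row lasts 1/12 s, in which the tool goes at most 41.7 mm and 7.16 degrees, less where a joint would pass 70% of its speed; a pose out of reach is approached as far as the arm can. A call with a gripper value outside its range is refused whole. The fingers move at their own pace and stop on an object; the grip force is fixed at half the most. Time passes only in rows, so rows that repeat a pose let the fingers close. It gives the time, the measured TCP pose, the force, the opening and the grip force at its end, in the units of the state.
- sensors.get_obs(): the state, without advancing time (a new reading comes with each control period).
- viewer.snapshot(name): name is "scene" or "top"; returns the picture (384x512x3 uint8, red, green, blue); there is no depth.
- viewer.camera_params(name): a dict with "fx", "fy", "cx", "cy" (pixels), "dist" ([k1, k2, p1, p2, k3] as OpenCV has them; the pictures are not rectified), "extrinsics" (4x4, takes a point from world to camera coordinates). Camera axes: x right, y up, looking along -z (the intrinsics and any distortion apply to the point x, -y, -z); pixel columns grow to the right and rows downward; lengths in m; the calibration is good to about 2 mm. A picture is of the moment at which its call begins. camera_params takes no time and is no camera call.
- workorder.close_job(): hands the job in; it is judged then, once.
The state is a dict: "clock": time; "joint_pos": joint angles; "qvel": joint speeds; "tau": joint torques, N m; "tool_pos": TCP position; "orientation": TCP orientation; "force": force on the tool from outside, world axes, zero at the start; "moment": the same for the moment, N m; "opening": finger opening in m; "gripper_force": force on a finger pad.
Only numpy, scipy, OpenCV 4.12 (cv2) and the standard library are available. Lean on these libraries where they do the work, as an engineer would, in place of code of your own. Each camera call takes 0.05 s, during which the arm holds its last target. There are 200 camera calls.

## Working session

There is one attempt and no reset: what is moved stays moved. The work goes in short steps, Python scripts to look and compute and a shell command to move; the robot and the scene stay as the last step left them, time stands still between calls to the robot, and variables do not carry over. Pictures are saved under pics/ and viewed, at most 10 in all, crops included, and the job is handed in when it is done.

```bash
mkdir -p pics; ls; python3 - <<'E'
from plant import sensors, viewer, ctrl
import cv2, numpy as np
for n in ("top","scene"):
    im=viewer.snapshot(n); cv2.imwrite(f"pics/{n}0.png",im[:,:,::-1])
    p=viewer.camera_params(n); print(n,p)
print(sensors.get_obs(),ctrl.hold_point_z)
E
```

```text
pics
top {'fx': 350.96546942117226, 'fy': 350.96546942117226, 'cx': 259.7790315173395, 'cy': 191.6362983898987, 'dist': array([-0.0605161,  0.       ,  0.       ,  0.       ,  0.       ]), 'extrinsics': array([[-0.02647347, -0.99964047, -0.00425262, -0.00918982],
       [ 0.99495299, -0.02676075,  0.09670789, -0.5626728 ],
       [-0.09678692, -0.00167096,  0.99530372, -1.09801164],
       [ 0.        ,  0.        ,  0.        ,  1.        ]])}
scene {'fx': 448.6003490148989, 'fy': 448.6003490148989, 'cx': 263.58658669259853, 'cy': 199.01718807374883, 'dist': array([-0.02658471,  0.        ,  0.        ,  0.        ,  0.        ]), 'extrinsics': array([[ 0.79311374,  0.60875167,  0.01979924, -0.4416094 ],
       [-0.37287153,  0.45957969,  0.80607278,  0.14111578],
       [ 0.48159882, -0.64668997,  0.59148513, -1.64379186],
       [ 0.        ,  0.        ,  0.        ,  1.        ]])}
{'clock': 0.1, 'joint_pos': array([-5.37959858e+01,  2.05868975e+01,  6.38892501e-01, -1.59249785e-02,
       -7.01365634e+01, -1.65067014e+01]), 'qvel': array([-0.03570394, -0.11921676,  0.12262162,  0.18645148,  0.0118451 ,
        0.02254087]), 'tau': array([-2.85123708e-03, -5.84160697e+01,  2.93749827e+01,  7.01538920e+00,
        1.02008818e-02, -7.15970668e-05]), 'tool_pos': array([ 0.22732241, -0.635104  ,  0.22572598]), 'orientation': array([ 1.79914663e+02, -9.67583591e-03, -1.60308102e+02]), 'force': array([ 0.63428826, -0.28125916,  0.29023668]), 'moment': array([-0.00344206,  0.03682525, -0.01633692]), 'gripper_force': 0.0, 'opening': 0.0874046657873824} 0.0188
```

View pics/top0.png

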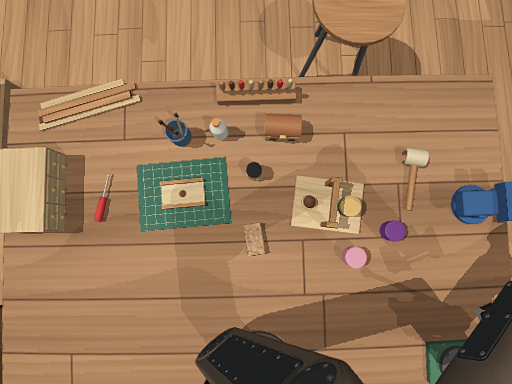

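View pics/scene0.png

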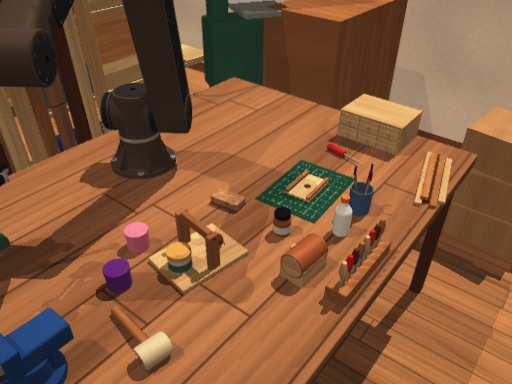

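The top view shows the tray at about (328,204), with the lid at (350,207) and the ball at (309,202). The rail runs (337,180)–(330,226), and the mat is at (184,194). Next I'll measure these.

```bash
cat > h.py <<'E'
import cv2, numpy as np
from plant import viewer
def ray(n,uv):
    p=viewer.camera_params(n); K=np.array([[p['fx'],0,p['cx']],[0,p['fy'],p['cy']],[0,0,1]])
    u=cv2.undistortPoints(np.array([[uv]],float),K,p['dist'])[0,0]
    E=p['extrinsics']; R,t=E[:3,:3],E[:3,3]
    return -R.T@t, R.T@np.array([u[0],-u[1],-1.])
def at(n,uv,z):
    c,d=ray(n,uv); return c+d*(z-c[2])/d[2]
def blobs(im,lo,hi,roi=None,amin=30):
    m=cv2.inRange(cv2.cvtColor(im,cv2.COLOR_RGB2HSV),lo,hi)
    if roi:
        k=np.zeros_like(m); x0,y0,x1,y1=roi; k[y0:y1,x0:x1]=255; m&=k
    m=cv2.morphologyEx(m,cv2.MORPH_CLOSE,np.ones((3,3)))
    return sorted([c for c in cv2.findContours(m,cv2.RETR_EXTERNAL,cv2.CHAIN_APPROX_NONE)[0] if cv2.contourArea(c)>amin],key=cv2.contourArea)[::-1]
E
python3 - <<'E'
from h import *
im=viewer.snapshot("top")
big=cv2.resize(im[160:250,280:380],None,fx=6,fy=6,interpolation=cv2.INTER_CUBIC); 
cv2.imwrite("pics/crop1.png",big[:,:,::-1])
for q in [(350,207),(345,212),(337,195),(333,205),(300,215),(309,202)]: print(q,cv2.cvtColor(im,cv2.COLOR_RGB2HSV)[q[1],q[0]])
m=blobs(im,(60,60,30),(95,255,200),(120,140,245,245),500)[0]
r=cv2.minAreaRect(m); print("mat",r, at("top",r[0],0.003), [at("top",q,.003).round(3) for q in cv2.boxPoints(r)])
l=blobs(im,(18,110,120),(32,255,255),(335,190,370,222))
for c in l[:2]: print("lid",cv2.minEnclosingCircle(c),cv2.fitEllipse(c),cv2.contourArea(c),at("top",cv2.fitEllipse(c)[0],0.068))
r=blobs(im,(0,90,40),(15,255,190),(318,172,352,235))
for c in r[:3]: print("rail",cv2.minAreaRect(c),cv2.contourArea(c))
E
```

```text
(350, 207) [ 18 121 220]
(345, 212) [ 19 119 227]
(337, 195) [ 15 128 179]
(333, 205) [ 14 128 173]
(300, 215) [ 19  88 215]
(309, 202) [ 11 143 105]
mat ((182.79116821289062, 193.87991333007812), (65.80889892578125, 91.11824035644531), 84.68545532226562) [0.56398291 0.2289539  0.003     ] [array([0.664, 0.391, 0.003]), array([0.683, 0.088, 0.003]), array([0.467, 0.071, 0.003]), array([0.446, 0.369, 0.003])]
lid ((350.5, 205.5), 10.977349281311035) ((350.6492614746094, 205.66519165039062), (19.83498191833496, 20.8690242767334), 170.88145446777344) 321.5 [ 0.50722555 -0.30353883  0.068     ]
rail ((334.5, 203.0), (62.0, 33.0), 90.0) 733.5
```

View pics/crop1.png

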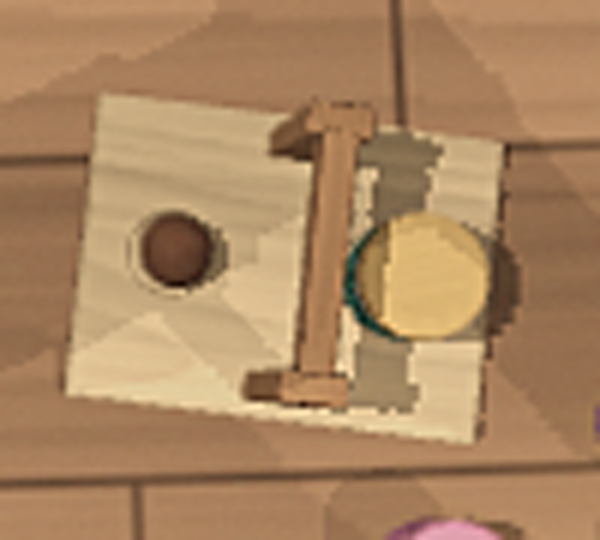

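The crop shows the lid circle at crop (423,276). The rail's post tops are at (342,120) and (318,390), and the ball is at (177,250).

```bash
python3 - <<'E'
from h import *
f=lambda x,y:(280+(x+.5)/6-.5,160+(y+.5)/6-.5)
C=[at("top",f(*q),.014) for q in [(100,95),(503,143),(475,440),(67,393)]]
print("corners",np.round(C,4).tolist(),"ctr",np.mean(C,0).round(4))
xd=C[1]-C[0]+C[2]-C[3]; print("x yaw",np.degrees(np.arctan2(xd[1],xd[0])))
a,b=at("top",f(342,120),.126),at("top",f(318,390),.126); d=a-b
print("posts",a,b,(a+b)/2,"y yaw",np.degrees(np.arctan2(d[1],d[0])),np.linalg.norm(d))
A,B=at("top",f(338,170),.130),at("top",f(319,340),.130);d=A-B
print("rail mid",(A+B)/2,np.degrees(np.arctan2(d[1],d[0])))
print("ball",at("top",f(177,250),.03),"lid",at("top",f(422,276),.07))
E
```

```text
corners [[0.6134, -0.1444, 0.014], [0.5814, -0.3631, 0.014], [0.4214, -0.3394, 0.014], [0.4528, -0.1209, 0.014]] ctr [ 0.5172 -0.242   0.014 ]
x yaw -98.26075706861351
posts [ 0.58213705 -0.2509815   0.126     ] [ 0.45085858 -0.23314091  0.126     ] [ 0.51649781 -0.24206121  0.126     ] y yaw -7.739016938409351 0.1324851793939094
rail mid [ 0.51603535 -0.24042266  0.13      ] -9.030603028774017
ball [ 0.52690927 -0.18070505  0.03      ] lid [ 0.50744149 -0.30076489  0.07      ]
```

```bash
python3 -m pendant '[[-1,[-0.02,0.012,0],[0,0,-4]],[-1,[-0.05,0.03,0],[0,0,-9]],[-1,[-0.08,0.047,0],[0,0,-15]],[-1,[-0.11,0.064,0],[0,0,-21]],[-1,[-0.14,0.081,0],[0,0,-27]],[-1,[-0.17,0.098,0],[0,0,-33]],[-1,[-0.2,0.115,0],[0,0,-39]],[-1,[-0.22,0.127,0],[0,0,-43]],[-1,[-0.23,0.133,0],[0,0,-45]],[-1,[-0.23,0.133,0],[0,0,-45]]]'
cat > go.py <<'E'
import sys,numpy as np
from plant import sensors
from scipy.spatial.transform import Rotation as R
o=sensors.get_obs(); M=R.from_euler('xyz',o['orientation'],degrees=True)
t=np.array([float(a) for a in sys.argv[1:4]]); yaw=float(sys.argv[4])
T=R.from_euler('xyz',[180,0,yaw],degrees=True)
print("shift",M.inv().apply(t-o['tool_pos']).round(4),"turn",(M.inv()*T).as_rotvec(degrees=True).round(2))
print("at",o['tool_pos'].round(4),o['orientation'].round(2),"F",o['force'].round(1),"open",o['opening'].round(4),o['gripper_force'],"t",o['clock'],o['joint_pos'].round(0))
E
python3 go.py 0.507 -0.307 0.15 -98.2
```

```text
clock: 0.98
tool_pos: [0.4006, -0.4311, 0.2266]
orientation: [-180.0, 0.0, -115.1]
force: [-0.2, -0.1, 0.9]
opening: 0.0266
gripper_force: 0.0
shift [-0.1574 -0.0438  0.0766] turn [-1.000e-02  2.000e-02 -1.686e+01]Traceback (most recent call last):
  File "go.py", line 8, in <module>
    print("at",o['tool_pos'].round(4),o['orientation'].round(2),"F",o['force'].round(1),"open",o['opening'].round(4),o['gripper_force'],"t",o['clock'],o['joint_pos'].round(0))
                                                                                               ^^^^^^^^^^^^^^^^^^
AttributeError: 'float' object has no attribute 'round'
```

```bash
sed -i "s/o\['opening'\].round(4)/o['opening']/" go.py; python3 -m pendant '[[-1,[-0.02,-0.005,0],[0,0,-3]],[-1,[-0.05,-0.014,0.005],[0,0,-6]],[-1,[-0.08,-0.022,0.02],[0,0,-10]],[-1,[-0.11,-0.03,0.035],[0,0,-13]],[-1,[-0.135,-0.038,0.05],[0,0,-15]],[-1,[-0.15,-0.042,0.065],[0,0,-16.9]],[-1,[-0.157,-0.044,0.075],[0,0,-16.9]],[-1,[-0.157,-0.044,0.077],[0,0,-16.9]],[-1,[-0.157,-0.044,0.077],[0,0,-16.9]]]'
python3 go.py 0.507 -0.307 0.08 -98.2
python3 - <<'E'
from h import *
im=viewer.snapshot("scene")
cv2.imwrite("pics/s1.png",cv2.resize(im[180:300,100:280],None,fx=4,fy=4,interpolation=cv2.INTER_CUBIC)[:,:,::-1])
E
```

```text
clock: 1.73
tool_pos: [0.5053, -0.3102, 0.1488]
orientation: [179.9, -0.0, -98.5]
force: [-0.5, 0.7, -0.2]
opening: 0.0007
gripper_force: 0.0
shift [-0.0034 -0.0014  0.0688] turn [ 0.12 -0.   -0.29]
at [ 0.5053 -0.3102  0.1488] [179.88  -0.   -98.49] F [-0.5  0.7 -0.2] open 0.0007243389097835037 0.0 t 1.7333 [-13.  16. -16.   0. -58.   4.]
```

View pics/s1.png

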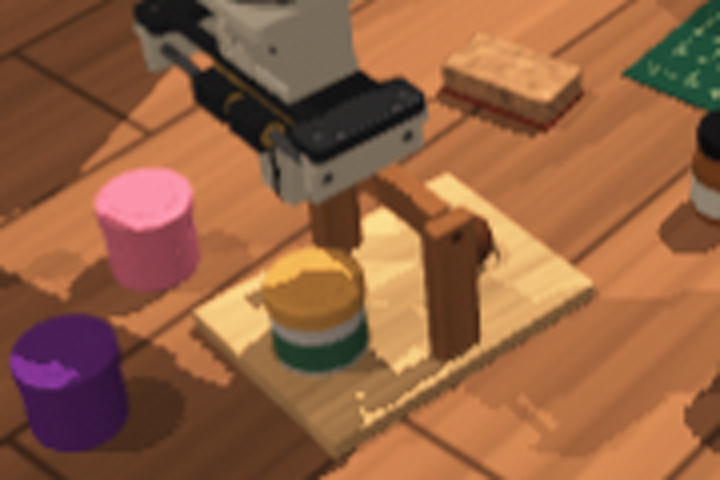

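The fingers are over the lid, which is visibly proud at crop (315,275). I'll descend gradually and watch the force.

```bash
python3 -m pendant '[[-1,[-0.003,-0.001,0.015],[0,0,0]],[-1,[-0.003,-0.001,0.035],[0,0,0]],[-1,[-0.003,-0.001,0.055],[0,0,0]],[-1,[-0.003,-0.001,0.065],[0,0,0]],[-1,[-0.003,-0.001,0.071],[0,0,0]],[-1,[-0.003,-0.001,0.074],[0,0,0]],[-1,[-0.003,-0.001,0.074],[0,0,0]]]'
python3 go.py 0.507 -0.307 0.064 -98.2
python3 - <<'E'
from h import *
from plant import sensors
E=viewer.camera_params("scene");p=np.append(sensors.get_obs()['tool_pos'],1);q=(E['extrinsics']@p)
print(E['cx']+E['fx']*q[0]/-q[2],E['cy']+E['fy']*q[1]/q[2])
im=viewer.snapshot("scene")
cv2.imwrite("pics/s2.png",cv2.resize(im[180:300,100:280],None,fx=4,fy=4,interpolation=cv2.INTER_CUBIC)[:,:,::-1])
E
```

```text
clock: 2.37
tool_pos: [0.5075, -0.3073, 0.0759]
orientation: [-180.0, -0.0, -98.4]
force: [0.9, -0.0, 0.0]
opening: 0.0005
gripper_force: 0.0
shift [-0.0003  0.0006  0.0119] turn [-0.02 -0.01 -0.24]
at [ 0.5075 -0.3073  0.0759] [-1.7998e+02 -1.0000e-02 -9.8440e+01] F [ 0.9 -0.   0. ] open 0.0005339053228489707 0.0 t 2.3667 [-12.  21. -21.   0. -48.   4.]
176.37778178184533 248.78727215374016
```

View pics/s2.png

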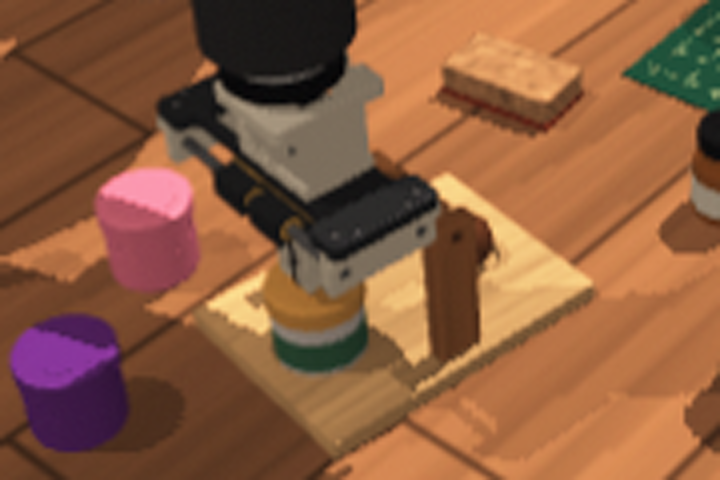

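The fingertips are centred just above the lid at crop (310,275), and the gripper is clear of the posts. Now pressing.

```bash
python3 -m pendant '[[-1,[0,0,0.003],[0,0,0]],[-1,[0,0,0.005],[0,0,0]],[-1,[0,0,0.007],[0,0,0]],[-1,[0,0,0.008],[0,0,0]],[-1,[0,0,0.009],[0,0,0]],[-1,[0,0,0.01],[0,0,0]]]'
python3 -m pendant '[[-1,[0,0,0.001],[0,0,0]],[-1,[0,0,0.002],[0,0,0]],[-1,[0,0,0.002],[0,0,0]],[-1,[0,0,0.002],[0,0,0]]]'
```

```text
clock: 2.92
tool_pos: [0.5079, -0.3069, 0.0666]
orientation: [-179.9, -0.0, -98.4]
force: [-2.3, 1.9, 7.2]
opening: 0.0004
gripper_force: 4.0
clock: 3.25
tool_pos: [0.5079, -0.3069, 0.0644]
orientation: [-179.9, -0.0, -98.4]
force: [-1.5, 1.1, 5.4]
opening: 0.0007
gripper_force: 3.0
```

```bash
python3 -m pendant '[[-1,[0,0,0.001],[0,0,0]],[-1,[0,0,0.002],[0,0,0]],[-1,[0,0,0.002],[0,0,0]],[-1,[0,0,0.002],[0,0,0]]]'
```

```text
clock: 3.58
tool_pos: [0.5079, -0.3069, 0.0632]
orientation: [-179.9, -0.0, -98.4]
force: [-3.2, 3.2, 12.9]
opening: 0.0005
gripper_force: 6.2
```

```bash
python3 -m pendant '[[-1,[0,0,0.001],[0,0,0]],[-1,[0,0,0.002],[0,0,0]],[-1,[0,0,0.002],[0,0,0]],[-1,[0,0,0.002],[0,0,0]]]'
```

```text
clock: 3.92
tool_pos: [0.5081, -0.3071, 0.063]
orientation: [-179.9, -0.1, -98.3]
force: [-7.7, 6.2, 27.5]
opening: 0.0006
gripper_force: 13.6
```

At 27 N the fingers stopped at 0.063, so the lid is home. Now up and over to the rail.

```bash
python3 -m pendant '[[-1,[0,0,-0.008],[0,0,0]],[-1,[0,0,-0.025],[0,0,0]],[-1,[0,0,-0.05],[0,0,0]],[-1,[0,0,-0.08],[0,0,0]],[-1,[0,0,-0.11],[0,0,0]],[-1,[0,0,-0.13],[0,0,0]],[-1,[0,0,-0.14],[0,0,0]],[-1,[0,0,-0.14],[0,0,0]]]'
python3 go.py 0.5165 -0.2415 0.19 -8.2
python3 - <<'E'
from h import *
im=viewer.snapshot("top")
l=blobs(im,(18,110,120),(32,255,255),(335,190,370,222))
for c in l[:2]: print("lid",cv2.fitEllipse(c))
cv2.imwrite("pics/t2.png",cv2.resize(im[160:250,280:380],None,fx=6,fy=6,interpolation=cv2.INTER_CUBIC)[:,:,::-1])
E
```

```text
clock: 4.58
tool_pos: [0.5087, -0.3072, 0.2022]
orientation: [-179.7, -0.0, -98.4]
force: [0.7, -0.1, -0.8]
opening: 0.0001
gripper_force: 0.0
shift [-0.0661  0.002   0.0122] turn [ -0.17  -0.24 -90.19]
at [ 0.5087 -0.3072  0.2022] [-1.7974e+02 -4.0000e-02 -9.8390e+01] F [ 0.7 -0.1 -0.8] open 7.495160079895981e-05 0.0 t 4.5833 [-12.  14. -12.   0. -64.   4.]
lid ((350.7192687988281, 208.94253540039062), (13.229970932006836, 15.844914436340332), 24.67487144470215)
```

```bash
python3 -m pendant '[[0.6,[-0.005,0,0],[0,0,-4]],[0.6,[-0.01,0,0],[0,0,-10]],[0.6,[-0.018,0,0],[0,0,-16]],[0.6,[-0.026,0.001,0],[0,0,-22]],[0.6,[-0.034,0.001,0],[0,0,-28]],[0.6,[-0.042,0.001,0],[0,0,-34]],[0.6,[-0.05,0.002,0],[0,0,-40]],[0.6,[-0.058,0.002,0],[0,0,-46]],[0.6,[-0.063,0.002,0],[0,0,-50]],[0.6,[-0.066,0.002,0],[0,0,-52]]]'
python3 -m pendant '[[0.6,[0,0,0],[0,0,-4]],[0.6,[0,0,0],[0,0,-10]],[0.6,[0,0,0],[0,0,-16]],[0.6,[0,0,0],[0,0,-22]],[0.6,[0,0,0],[0,0,-28]],[0.6,[0,0,0],[0,0,-33]],[0.6,[0,0,0],[0,0,-36.5]],[0.6,[0,0,0],[0,0,-38]],[0.6,[0,0,0],[0,0,-38]],[0.6,[0,0,0],[0,0,-38]]]'
python3 go.py 0.5165 -0.2415 0.098 -8.2
python3 - <<'E'
from h import *
im=viewer.snapshot("scene")
cv2.imwrite("pics/s3.png",cv2.resize(im[150:300,100:280],None,fx=4,fy=4,interpolation=cv2.INTER_CUBIC)[:,:,::-1])
E
```

```text
clock: 5.47
tool_pos: [0.5143, -0.2403, 0.1973]
orientation: [179.9, 0.2, -46.2]
force: [0.7, -0.1, 0.8]
opening: 0.0614
gripper_force: 0.0
clock: 6.3
tool_pos: [0.5144, -0.241, 0.1979]
orientation: [-180.0, 0.1, -8.5]
force: [1.1, -0.3, -0.4]
opening: 0.0696
gripper_force: 0.0
shift [0.0024 0.0002 0.0999] turn [-0.01  0.15 -0.27]
at [ 0.5144 -0.241   0.1979] [-1.7999e+02  1.5000e-01 -8.4700e+00] F [ 1.1 -0.3 -0.4] open 0.06962878288706956 0.0 t 6.3 [ -5.  12. -15.  -0. -63.  87.]
```

View pics/s3.png

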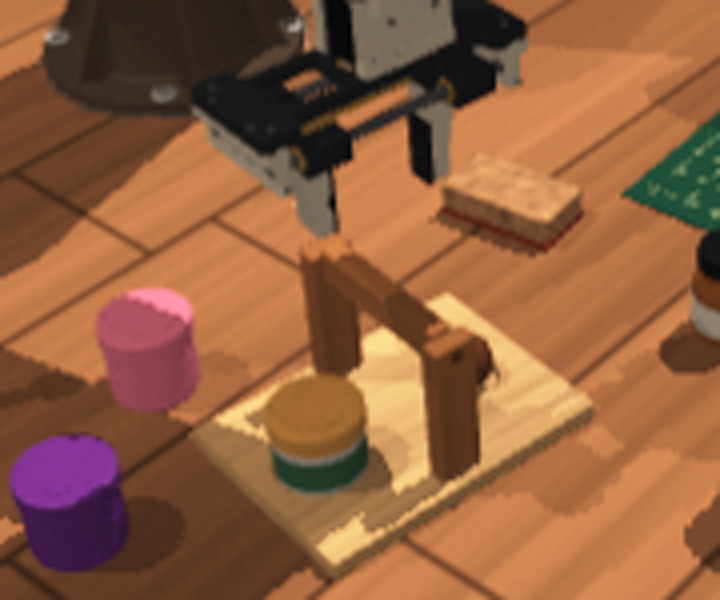

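The lid is now flush and the open fingers straddle the rail line. Next: descend and grip.

```bash
python3 -m pendant '[[0.6,[0.002,0,0.01],[0,0,0]],[0.6,[0.002,0,0.03],[0,0,0]],[0.6,[0.002,0,0.05],[0,0,0]],[0.6,[0.002,0,0.07],[0,0,0]],[0.6,[0.002,0,0.085],[0,0,0]],[0.6,[0.002,0,0.095],[0,0,0]],[0.6,[0.002,0,0.1],[0,0,0]],[0.6,[0.002,0,0.1],[0,0,0]]]'
python3 -m pendant '[[0.3,[0,0,0],[0,0,0]],[0,[0,0,0],[0,0,0]],[-0.3,[0,0,0],[0,0,0]],[-0.5,[0,0,0],[0,0,0]],[-0.6,[0,0,0],[0,0,0]],[-0.7,[0,0,0],[0,0,0]],[-0.8,[0,0,0],[0,0,0]],[-1,[0,0,0],[0,0,0]],[-1,[0,0,0],[0,0,0]],[-1,[0,0,0],[0,0,0]]]'
python3 go.py 0.5165 -0.2415 0.098 -8.2
```

```text
clock: 7.02
tool_pos: [0.5165, -0.2414, 0.0982]
orientation: [-180.0, 0.1, -8.4]
force: [-0.0, -0.7, 0.9]
opening: 0.0697
gripper_force: 0.0
clock: 7.85
tool_pos: [0.5171, -0.2415, 0.0996]
orientation: [-180.0, -0.0, -8.4]
force: [-0.1, 0.5, 1.8]
opening: 0.0177
gripper_force: 30.0
shift [-0.0006  0.0001  0.0016] turn [-0.   -0.   -0.22]
at [ 0.5171 -0.2415  0.0996] [-180.     -0.     -8.42] F [-0.1  0.5  1.8] open 0.017660485281982358 29.997223913669586 t 7.85 [ -5.  17. -22.  -0. -50.  87.]
```

```bash
python3 -m pendant '[[-1,[0,0,-0.002],[0,0,0]],[-1,[0,0,-0.006],[0,0,0]],[-1,[0,0,-0.012],[0,0,0]],[-1,[0,0,-0.02],[0,0,0]],[-1,[0,0,-0.03],[0,0,0]],[-1,[0,0,-0.04],[0,0,0]],[-1,[0,0,-0.048],[0,0,0]],[-1,[0,0,-0.054],[0,0,0]],[-1,[0,0,-0.058],[0,0,0]],[-1,[0,0,-0.06],[0,0,0]]]'
python3 -m pendant '[[-1,[0,0,-0.002],[0,0,0]],[-1,[0,0,-0.006],[0,0,0]],[-1,[0,0,-0.012],[0,0,0]],[-1,[0,0,-0.02],[0,0,0]],[-1,[0,0,-0.03],[0,0,0]],[-1,[0,0,-0.04],[0,0,0]],[-1,[0,0,-0.048],[0,0,0]],[-1,[0,0,-0.055],[0,0,0]],[-1,[0,0,-0.059],[0,0,0]],[-1,[0,0,-0.062],[0,0,0]]]'
python3 go.py 0.564 0.23 0.22 -8.4
python3 - <<'E'
from h import *
im=viewer.snapshot("scene")
cv2.imwrite("pics/s4.png",cv2.resize(im[100:300,100:300],None,fx=3,fy=3,interpolation=cv2.INTER_CUBIC)[:,:,::-1])
E
```

```text
clock: 8.68
tool_pos: [0.5174, -0.2415, 0.1605]
orientation: [-180.0, -0.1, -8.4]
force: [0.6, -0.2, -5.3]
opening: 0.0178
gripper_force: 30.0
clock: 9.52
tool_pos: [0.5173, -0.2415, 0.2224]
orientation: [-180.0, -0.0, -8.4]
force: [0.3, -0.0, -5.6]
opening: 0.018
gripper_force: 30.0
shift [-0.0227 -0.4732  0.0024] turn [-0.01 -0.05 -0.  ]
at [ 0.5173 -0.2415  0.2224] [-1.7999e+02 -5.0000e-02 -8.4000e+00] F [ 0.3 -0.  -5.6] open 0.01799704707043896 29.987416863441467 t 9.5167 [ -5.  11. -13.  -0. -66.  87.]
```

View pics/s4.png

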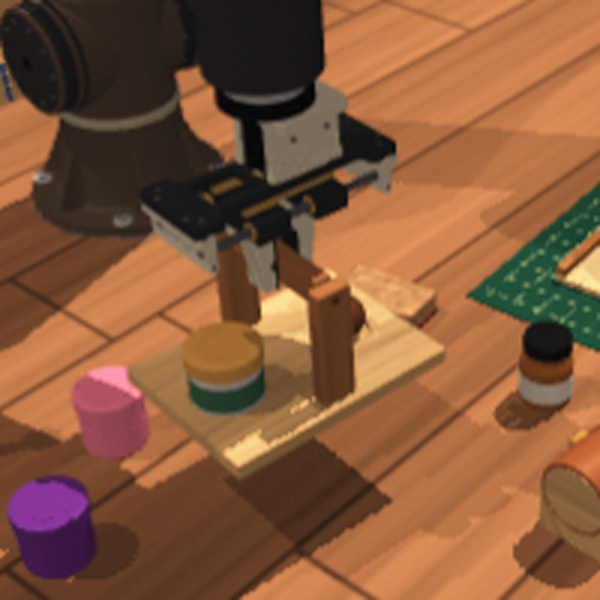

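The tray is level about 12 cm up, with tin (crop 223,365) and ball (355,315) seated. Now the carry.

```bash
python3 -m pendant '[[-1,[0,-0.002,0],[0,0,0]],[-1,[0,-0.006,0],[0,0,0]],[-1,[-0.0005,-0.012,0],[0,0,0]],[-1,[-0.001,-0.02,0],[0,0,0]],[-1,[-0.0015,-0.03,0],[0,0,0]],[-1,[-0.002,-0.042,0],[0,0,0]],[-1,[-0.0027,-0.056,0],[0,0,0]],[-1,[-0.0035,-0.072,0],[0,0,0]],[-1,[-0.0043,-0.09,0],[0,0,0]],[-1,[-0.0052,-0.108,0],[0,0,0]]]'
python3 -m pendant '[[-1,[-0.0009,-0.018,0],[0,0,0]],[-1,[-0.0017,-0.036,0],[0,0,0]],[-1,[-0.0026,-0.054,0],[0,0,0]],[-1,[-0.0035,-0.072,0],[0,0,0]],[-1,[-0.0043,-0.09,0],[0,0,0]],[-1,[-0.0052,-0.108,0],[0,0,0]],[-1,[-0.006,-0.126,0],[0,0,0]],[-1,[-0.0069,-0.144,0],[0,0,0]],[-1,[-0.0078,-0.162,0],[0,0,0]],[-1,[-0.0086,-0.18,0],[0,0,0]]]'
python3 -m pendant '[[-1,[-0.0009,-0.018,0],[0,0,0]],[-1,[-0.0017,-0.036,0],[0,0,0]],[-1,[-0.0026,-0.054,0],[0,0,0]],[-1,[-0.0035,-0.072,0],[0,0,0]],[-1,[-0.0043,-0.09,0],[0,0,0]],[-1,[-0.0052,-0.108,0],[0,0,0]],[-1,[-0.006,-0.124,0],[0,0,0]],[-1,[-0.0066,-0.138,0],[0,0,0]],[-1,[-0.0072,-0.15,0],[0,0,0]],[-1,[-0.0077,-0.16,0],[0,0,0]]]'
python3 -m pendant '[[-1,[-0.0004,-0.008,0],[0,0,0]],[-1,[-0.0007,-0.014,0],[0,0,0]],[-1,[-0.001,-0.019,0],[0,0,0]],[-1,[-0.001,-0.022,0],[0,0,0]],[-1,[-0.001,-0.024,0],[0,0,0]],[-1,[-0.001,-0.025,0],[0,0,0]],[-1,[-0.001,-0.025,0],[0,0,0]],[-1,[-0.001,-0.025,0],[0,0,0]],[-1,[-0.001,-0.025,0],[0,0,0]]]'
python3 go.py 0.564 0.23 0.22 -8.4
python3 - <<'E'
from h import *
a=viewer.snapshot("scene")[90:290,190:390]; b=viewer.snapshot("top")[110:270,110:270]
s=lambda i:cv2.resize(i,(400,400),interpolation=cv2.INTER_CUBIC)
cv2.imwrite("pics/end.png",np.hstack([s(a),s(b)])[:,:,::-1])
E
```

```text
clock: 10.4
tool_pos: [0.5278, -0.1321, 0.2216]
orientation: [-180.0, -0.0, -8.4]
force: [0.4, -0.1, -5.5]
opening: 0.0175
gripper_force: 30.0
clock: 11.23
tool_pos: [0.5452, 0.0474, 0.2216]
orientation: [-180.0, -0.0, -8.4]
force: [-0.2, -0.4, -4.5]
opening: 0.0178
gripper_force: 30.0
clock: 12.07
tool_pos: [0.5612, 0.2063, 0.2215]
orientation: [180.0, 0.0, -8.4]
force: [0.2, -0.0, -5.3]
opening: 0.0182
gripper_force: 30.0
clock: 12.82
tool_pos: [0.564, 0.2294, 0.2216]
orientation: [180.0, -0.0, -8.4]
force: [-0.4, 0.4, -4.6]
opening: 0.0177
gripper_force: 30.0
shift [-0.0001 -0.0006  0.0016] turn [ 0.   -0.   -0.02]
at [0.564  0.2294 0.2216] [180.    -0.    -8.42] F [-0.4  0.4 -4.6] open 0.017749783842896123 29.9874347448349 t 12.8167 [ 40.  15.  -8.   0. -67.  41.]
```

View pics/end.png

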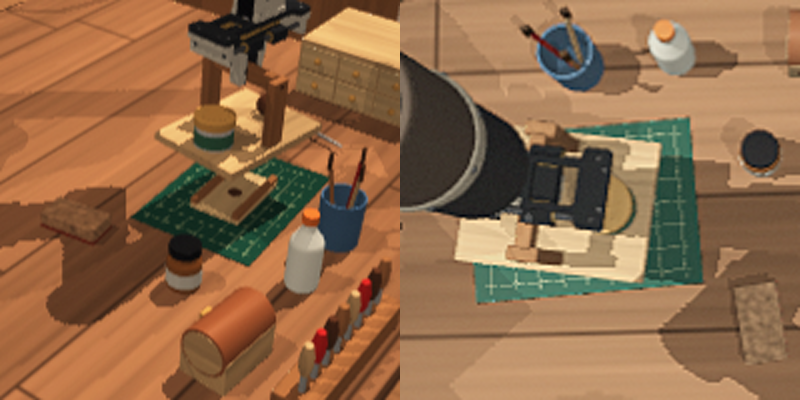

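The tray hangs level over the mat, with the tin (left panel 215,125) and ball (265,105) seated, and nothing else has been disturbed. Handing in.

```bash
python3 -m pendant '[[-1,[0,0,0],[0,0,0]],[-1,[0,0,0],[0,0,0]],[-1,[0,0,0],[0,0,0]],[-1,[0,0,0],[0,0,0]]]'; python3 -c "
from plant import workorder; print(workorder.close_job())"
```

```text
clock: 13.25
tool_pos: [0.564, 0.2297, 0.2216]
orientation: [180.0, -0.0, -8.4]
force: [-1.0, -1.5, -4.7]
opening: 0.0176
gripper_force: 30.0
the job is handed in; nothing more can be done
None
```

The job is handed in at 13.3 s, though no verdict came back: the lid is pressed home, and the arm is holding the tray level over the centre of the mat, about 12 cm up, with the ball and tin in their wells.

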